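Find the rocking tub lid and press it home

ROBOT

A 6-joint arm with a two-finger parallel gripper is mounted at the origin on the work surface. World frame = base frame: x ahead of the robot, y to its left, z up, the work surface at z = 0. Lengths are in mm, angles in rad, forces in N, time in s.
With the tool pointing down it reaches from about 300 to 825 mm from the base axis. Payload 5.4 kg.
Tool frame: the origin (TCP) lies at the very end of the fingers, on their centre line; the grasp point (between the pads) lies tcp_to_grasp behind it (tcp_to_grasp is the distance from the TCP to the grasp point, in mm); z points along the fingers, y is the direction in which the jaws open and shut (so a half turn about z gives the same grasp; the last joint's range is limited). The gripper opens to 92 mm and grips with 3 to 60 N. Pads are 20 mm wide; open, the fingers measure 128 mm over their backs; the gripper's body (75 mm by 189 mm) begins 69 mm behind the grasp point.
Start: joints at [-1.431, 0.158, 1.597, -0, 1.386, -0.21], TCP at [197.034, -540.17, 214.601] pointing down, gripper open.
Joint ranges: [-2.91, 2.91], [-0.94, 2.29], [0.18, 2.7], [-1.29, 4.43], [0.17, 2.64], [-3, 3]. Speed limits (rad/s): [2.57, 2.57, 3.14, 3.14, 3.14, 3.14].

INTERFACE

Orientations are given as a unit quaternion [x, y, z, w].
In Python, from rig import * gives the robot as it stands. The module is installed in compiled form; this text tells all that it offers.
- The arm moves only by the tool play_rows, never from a script. Its argument "rows" is a list of rows, each a list of 7 numbers: the shift along the tool's x, y, z in m, then the turn, a rotation vector about the tool's x, y, z in rad, then the closure, from 0 (fully open) to 1 (shut). A call has 1 to 8 rows; each row is the pose to reach, as a shift and turn from the pose commanded when the call began, along the tool's axes at that moment; what a row does not reach only later rows make up. A row lasts 1/12 s, in which the tool goes at most 41.7 mm and 7.16 degrees, less where a joint would pass 70% of its speed; a pose out of reach is approached as far as the arm can. A call with a gripper value outside its range is refused whole. The fingers move at their own pace and stop on an object; "grip_force" is the grip in N (left out, the last holds). Time passes only in rows, so rows that repeat a pose let the fingers close. It gives the time, the measured TCP pose, the force and the opening at its end, in the units of the state.
- state(): the state, without advancing time (a new reading comes with each control period).
- get_image(name): name is "scene" or "top"; returns a dict with "color" (400x640x3 uint8, red, green, blue), "z_map" (400x640 float32, mm along the optical axis (not along the pixel's ray), 0 where there is no reading), "camera_matrix" (3x3 intrinsics, pixels), "k1" (the pictures are not rectified: a ray, as slopes to the right and down, at radius r is drawn at 1 + k1 r^2 times it, then the intrinsics apply), "R" (3x3) and "t" (3): a world point X has camera coordinates R X + t. Camera axes: x right, y down, z forward; pixel columns grow to the right and rows downward; lengths in mm; the calibration is good to about 2 mm. A picture is of the moment at which its call begins.
- job_done(): hands the job in, once; it reports no verdict.
The state is a dict: "time": time; "joints": joint angles; "qd": joint speeds; "tau": joint torques, N m; "tool_pos": TCP position; "orientation": TCP orientation; "contact_force": force on the tool from outside, world axes, zero at the start; "moment": the same for the moment, N m; "finger_gap": opening from 0.0 (shut) to 1.0 (fully open).
Only numpy, scipy, OpenCV 4.12 (cv2) and the standard library are available. Lean on these libraries where they do the work, as an engineer would, in place of code of your own. Each camera call takes 0.05 s, during which the arm holds its last target. There are 200 camera calls.

TASK

One of the four blue lids on the sample tubs is not clipped on: it rocks when you press lightly on one end. Feel for it by pressing the ends lightly with closed fingertips, then press that lid firmly in the middle until it is fully home. Press the lids that are properly on only lightly, pull no lid up, and leave everything else on the bench where it stands.

Things in the scene. Friction and masses are not known exactly. Their poses are not given: they have to be found in the camera images.
- lid_a: Blue press-on lid, 112 (x) x 78 (y) mm, on a white tub fixed to the table. Origin: centre of its flat top, 58 to 64 mm above the table; x along its length, z up. White 34 mm disc in the middle, grey ribs at both ends. All four lids look alike; any one may be the loose one.
- lid_b: Blue press-on lid, 112 (x) x 78 (y) mm, on a white tub fixed to the table. Origin: centre of its flat top, 58 to 64 mm above the table; x along its length, z up. Any lid that is properly on stays level when pressed and yields on a soft seal, about 4.5 N per mm, 3 mm at most, and springs back.
- lid_c: Blue press-on lid, 112 (x) x 78 (y) mm, on a white tub fixed to the table. Origin: centre of its flat top, 58 to 64 mm above the table; x along its length, z up. Whichever lid is loose rests level; 1 to 2 N at 35 to 48 mm from the middle along x tips that end 4 to 5 mm down (0.1 rad), where it stops. Let go, it levels. Pressing an end never seats it.
- lid_d: Blue press-on lid, 112 (x) x 78 (y) mm, on a white tub fixed to the table. Origin: centre of its flat top, 58 to 64 mm above the table; x along its length, z up. Whichever lid is loose, pressed in the middle, needs about 12 N (more if off the middle), sinks 5 mm to a hard stop, stays there and no longer tips.
- dropper_a: Bystander: white dropper bottle, 26 mm across, 70 mm tall. Origin: centre of its underside.
- dropper_b: Bystander: white dropper bottle with a red tip, 26 mm across, 70 mm tall. Origin: centre of its underside.
- tape: Bystander: roll of paper tape lying flat, 90 mm across, 24 mm high. Origin: centre of its underside.
- cassette_a: Bystander: white test cassette lying flat, 70 x 22 x 6 mm. Origin: centre of its underside.
- cassette_b: Bystander: white test cassette lying flat, 70 x 22 x 6 mm. Origin: centre of its underside.
- marker: Bystander: white marker pen with blue cap lying flat, about 133 mm long, 14 mm thick. Origin: centre of its underside.
- wash: Bystander: clear bottle with a white cap, 54 mm across, 100 mm tall. Origin: centre of its underside.
There are look-alikes about, which are no part of the job. What is shaped like the part that bears lid_c but orange is not meant.

How it is judged:
By the outcome, as a careful person would: the job done as asked, in the order asked, and still so for the second after the job is handed in, with the robot touching nothing.
It also fails if it takes over 53 s, if anything falls off the work surface, if the arm or the gripper's body presses on something with over 40 N, if the wrist force passes 120 N, or if a joint passes its speed limit or range.

## Working session

There is one attempt and no reset: what is moved stays moved. The work goes in short steps, Python scripts to look and compute and a tool call to move; the robot and the scene stay as the last step left them, time stands still between calls to the robot, and variables do not carry over. Pictures are saved under pics/ and viewed, about 8 in all and at most 12, crops included, and the job is handed in when it is done.

Besides the shell and the picture viewer there is one more tool, called after ">>>" by a JSON object that holds its "api" and its "payload", one argument or row to a line. play_rows: Moves the arm, as the interface text tells. Its arguments: {"type":"object","properties":{"rows":{"type":"array","items":{"type":"array","items":{"type":"number"}}},"grip_force":{"type":"number"}},"required":["rows"]}

```bash
mkdir -p pics
cat > h.py <<'E'
from rig import *
import numpy as np, cv2
def topts(im,uv,z):
    K=im["camera_matrix"];k1=im["k1"];R=np.array(im["R"]);t=np.array(im["t"])
    d=np.array([k1,0,0,0,0.]) 
    n=cv2.undistortPointsIter(np.array(uv,float).reshape(-1,1,2),np.array(K,float),d,None,None,(3,50,1e-9)).reshape(-1,2)
    C=-R.T@t; r=np.c_[n,np.ones(len(n))]@R
    return C+r*((z-C[2])/r[:,2])[:,None]
E
python3 - <<'E'
from h import *
s=state();print(s)
for n in("top","scene"):
    im=get_image(n);cv2.imwrite(f"pics/{n}0.png",im["color"][:,:,::-1]);print(n,im["camera_matrix"],im["k1"],im["R"],im["t"])
    np.save(f"{n}.npy",im,allow_pickle=True)
    hsv=cv2.cvtColor(im["color"],cv2.COLOR_RGB2HSV)
    m=cv2.inRange(hsv,(95,90,40),(130,255,255))
    c,_=cv2.findContours(m,cv2.RETR_EXTERNAL,cv2.CHAIN_APPROX_NONE)
    for k in c:
        if cv2.contourArea(k)>100:
            r=cv2.minAreaRect(k);P=topts(im,[r[0]],61)[0]
            b=topts(im,cv2.boxPoints(r),61)[:,:2]
            print(n,cv2.contourArea(k),np.round(r[0]),P.round(1),b.round(0).tolist(), im["z_map"][int(r[0][1]),int(r[0][0])])
E
```

```text
{'time': 0.0, 'joints': array([-1.43105583e+00,  1.59054544e-01,  1.59823528e+00, -7.55122870e-06,
        1.38623970e+00, -2.10074523e-01]), 'qd': array([-2.13948286e-03,  6.26848175e-04,  1.43358865e-04, -1.19084751e-04,
       -9.05397304e-04,  7.89354706e-05]), 'tau': array([-7.44208992e-04, -3.85567904e+01, -3.22105765e+01,  7.00838445e-02,
        3.80437297e-02, -1.41719265e-04]), 'tool_pos': array([ 196.96608513, -539.52592414,  213.61434436]), 'orientation': array([ 9.84742055e-01,  1.74017662e-01,  3.03412595e-05, -9.67962143e-04]), 'contact_force': array([0.08002362, 0.36614795, 0.15136005]), 'moment': array([ 0.01784952,  0.02154265, -0.01497776]), 'finger_gap': 0.9966860829057058}
top [[383.19489998   0.         324.0027819 ]
 [  0.         383.19489998 196.15871895]
 [  0.           0.           1.        ]] -0.0017394126552366946 [[ 2.73574787e-02 -9.99612091e-01  5.21879915e-03]
 [-9.78183960e-01 -2.78458211e-02 -2.05865854e-01]
 [ 2.05931319e-01  5.27025106e-04 -9.78566305e-01]] [-9.47876791e-02  5.13548703e+02  1.09870691e+03]
top 931.0 [225. 223.] [423.4 303.8  61.
[... 786 characters left out ...]
85.8   61. ] [[847.0, -192.0], [847.0, -186.0], [962.0, -180.0], [961.0, -185.0]] 640.6469
scene 2025.5 [232. 294.] [ 513.2 -279.1   61. ] [[457.0, -318.0], [441.0, -232.0], [570.0, -241.0], [576.0, -320.0]] 734.54224
scene 1633.0 [325. 259.] [608.6 -99.2  61. ] [[548.0, -132.0], [542.0, -41.0], [668.0, -67.0], [667.0, -150.0]] 794.6134
scene 1016.0 [350. 192.] [534.7 105.6  61. ] [[485.0, 60.0], [454.0, 151.0], [585.0, 152.0], [606.0, 66.0]] 947.0927
scene 688.5 [356. 141.] [427.9 296.2  61. ] [[377.0, 252.0], [342.0, 349.0], [479.0, 340.0], [505.0, 249.0]] 1093.5101
scene 709.0 [152.  22.] [-854.8  505.8   61. ] [[-871.0, 311.0], [-1214.0, 527.0], [-839.0, 727.0], [-556.0, 489.0]] 883.8849
```

View pics/top0.png

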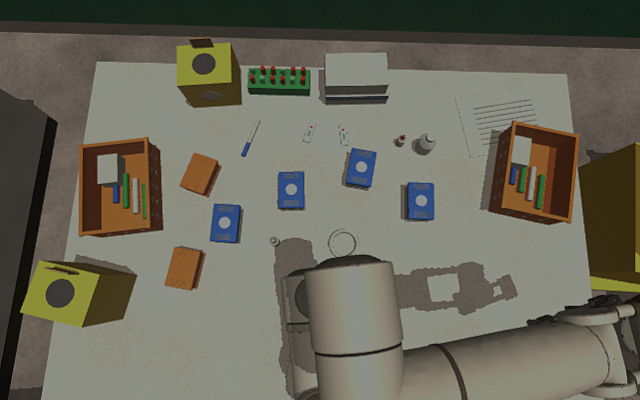

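View pics/scene0.png

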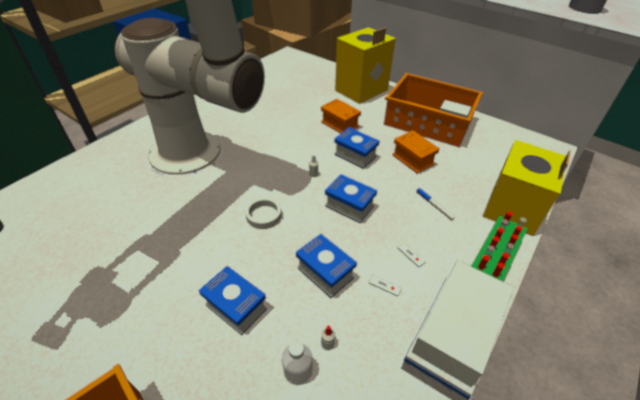

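The four blue lids are at top-view pixels (225,223), (290,190), (361,167) and (420,200). The orange tubs at (200,174) and (185,268) are look-alikes and not meant. I'll measure disc centres, heights and yaws from both views, with one enlarged crop.

```bash
cat > m.py <<'E'
from h import *
from scipy.optimize import least_squares
res={}
for n in("top","scene"):
    im=np.load(f"{n}.npy",allow_pickle=True).item()
    hsv=cv2.cvtColor(im["color"],cv2.COLOR_RGB2HSV)
    m=cv2.inRange(hsv,(95,90,40),(130,255,255))
    c,h=cv2.findContours(m,cv2.RETR_CCOMP,cv2.CHAIN_APPROX_NONE)
    for i,k in enumerate(c):
        if h[0][i][3]>=0 and cv2.contourArea(k)>60:
            p=h[0][i][3]
            M=cv2.moments(k);uv=[M["m10"]/M["m00"],M["m01"]/M["m00"]]
            hull=cv2.convexHull(c[p]).reshape(-1,2)
            W=topts(im,hull,61)[:,:2].astype(np.float32)
            r=cv2.minAreaRect(W);b=cv2.boxPoints(r)
            e=b[1]-b[0];e2=b[2]-b[1]
            e=e if np.hypot(*e)>np.hypot(*e2) else e2
            a=np.degrees(np.arctan2(e[1],e[0]));a=(a+90)%180-90
            P=topts(im,[uv],61)[0]
            res.setdefault(n,[]).append((uv,P[:2],a,-np.array(im["R"]).T@im["t"]))
            u,v=map(int,uv)
            print(n,np.round(uv,1),P.round(1),"yaw",a.round(1),"size",np.round(r[1],0))
for uv,P,a,C in res["top"]:
    q=min(res["scene"],key=lambda s:np.hypot(*(s[1]-P)))
    d1=np.r_[P,61]-C;d2=np.r_[q[1],61]-q[3]
    A=np.c_[d1,-d2];s=np.linalg.lstsq(A,q[3]-C,rcond=None)[0]
    p1=C+s[0]*d1;p2=q[3]+s[1]*d2
    print("tri",((p1+p2)/2).round(1),"gap",np.linalg.norm(p1-p2).round(1),"yaws",a.round(1),q[2].round(1))
im=np.load("top.npy",allow_pickle=True).item()["color"][130:260,190:450]
cv2.imwrite("pics/crop.png",cv2.resize(im[:,:,::-1],None,fx=3,fy=3,interpolation=cv2.INTER_CUBIC))
E
python3 m.py
```

```text
top [222.5 236.7] [382.6 306.9  61. ] yaw -1.5 size [ 78. 111.]
top [224.2 222.3] [425.  305.4  61. ] yaw -1.5 size [ 78. 111.]
top [225.4 207.9] [467.9 305.4  61. ] yaw -1.5 size [ 78. 111.]
top [421.2 214. ] [ 466.  -274.9   61. ] yaw -1.2 size [ 75. 111.]
top [420.8 200.1] [ 507.9 -274.9   61. ] yaw -1.2 size [ 75. 111.]
top [290.8 188.9] [531.2 114.4  61. ] yaw 1.6 size [108.  75.]
top [291.2 175.2] [573.5 115.1  61. ] yaw 1.6 size [108.  75.]
top [361.  166.3] [607.5 -95.6  61. ] yaw -9.0 size [ 76. 112.]
scene [231.1 291.4] [ 508.2 -276.2   61. ] yaw -0.8 size [ 80. 116.]
scene [325.5 256.4] [605.2 -94.1  61. ] yaw -9.1 size [ 83. 116.]
scene [350.6 189.3] [530.5 114.4  61. ] yaw 2.8 size [113.  89.]
scene [356.7 138.8] [423.2 307.5  61. ] yaw -1.6 size [ 94. 121.]
tri [396.9 323.8  36.5] gap 30.8 yaws -1.5 -1.6
tri [424.7 304.9  63.1] gap 0.0 yaws -1.5 -1.6
tri [451.4 287.   89.9] gap 30.5 yaws -1.5 -1.6
tri [ 479.5 -273.9   25.9] gap 25.1 yaws -1.2 -0.8
tri [ 507.9 -275.6   59.9] gap 0.9 yaws -1.2 -0.8
tri [530.9 114.2  61.4] gap 0.5 yaws 1.6 2.8
tri [554.3 102.   88.9] gap 30.7 yaws 1.6 2.8
tri [606.5 -95.5  63.6] gap 0.6 yaws -9.0 -9.1
```

```bash
sleep 1; ls pics
```

```text
crop.png
scene0.png
top0.png
```

View pics/crop.png

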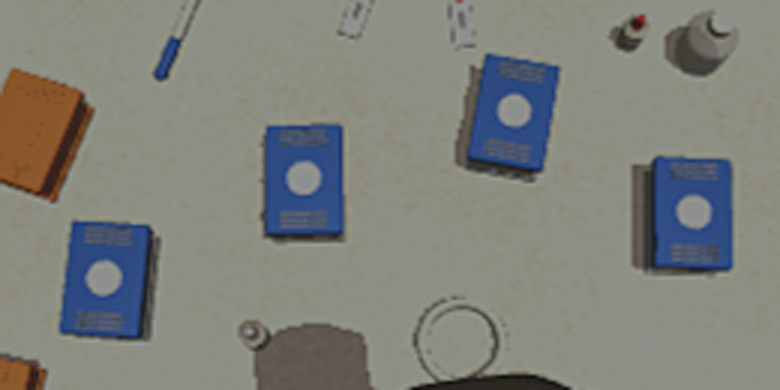

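The crop shows four blue lids (discs at crop pixels (104,278), (303,178), (514,110) and (693,211)), with the orange tubs at the left edge and clearly distinct. Next I go over the near end of the right-hand lid.

>>> {"api": "play_rows", "payload": {
  "rows": [
    [0.3435,-0.1568,0.1,0,0,0.35,1],
    [0.3435,-0.1568,0.1,0,0,0.35,1],
    [0.3435,-0.1568,0.1,0,0,0.35,1],
    [0.3435,-0.1568,0.1,0,0,0.35,1],
    [0.3435,-0.1568,0.1,0,0,0.35,1],
    [0.3435,-0.1568,0.1,0,0,0.35,1],
    [0.3435,-0.1568,0.1,0,0,0.35,1],
    [0.3435,-0.1568,0.1,0,0,0.35,1]
  ],
  "grip_force": 10
}}

```text
time: 0.77
tool_pos: [426.4, -313.2, 128.9]
orientation: [1.0, -0.0, -0.0, -0.0]
contact_force: [0.4, -0.8, -0.6]
finger_gap: 0.441
```

>>> {"api": "play_rows", "payload": {
  "rows": [
    [0.02,-0.02,0.02,0,0,0,1],
    [0.04,-0.039,0.04,0,0,0,1],
    [0.04,-0.039,0.05,0,0,0,1],
    [0.04,-0.039,0.05,0,0,0,1],
    [0.04,-0.039,0.05,0,0,0,1],
    [0.04,-0.039,0.05,0,0,0,1],
    [0.04,-0.039,0.05,0,0,0,1],
    [0.04,-0.039,0.05,0,0,0,1]
  ]
}}

```text
time: 1.43
tool_pos: [465.6, -277.5, 80.8]
orientation: [1.0, -0.001, 0.001, 0.001]
contact_force: [0.4, 0.2, -1.1]
finger_gap: 0.004
```

>>> {"api": "play_rows", "payload": {
  "rows": [
    [0,0,0.01,0,0,0,1],
    [0,0,0.016,0,0,0,1],
    [0,0,0.018,0,0,0,1],
    [0,0,0.018,0,0,0,1],
    [0,0,0.018,0,0,0,1],
    [0,0,0.018,0,0,0,1]
  ]
}}

```text
time: 1.93
tool_pos: [465.6, -276.0, 61.6]
orientation: [1.0, -0.0, 0.0, -0.0]
contact_force: [-0.3, -0.8, 0.1]
finger_gap: 0.001
```

>>> {"api": "play_rows", "payload": {
  "rows": [
    [0,0,0.001,0,0,0,1],
    [0,0,0.0015,0,0,0,1],
    [0,0,0.0015,0,0,0,1],
    [0,0,0.0015,0,0,0,1],
    [0,0,0.0015,0,0,0,1]
  ]
}}

```text
time: 2.35
tool_pos: [465.8, -276.1, 60.4]
orientation: [1.0, -0.0, 0.0, 0.0]
contact_force: [0.9, 0.9, 2.3]
finger_gap: 0.006
```

>>> {"api": "play_rows", "payload": {
  "rows": [
    [0,0,0.0005,0,0,0,1],
    [0,0,0.001,0,0,0,1],
    [0,0,0.001,0,0,0,1],
    [0,0,0.001,0,0,0,1]
  ]
}}

```text
time: 2.68
tool_pos: [465.8, -276.2, 59.6]
orientation: [1.0, -0.0, 0.0, 0.0]
contact_force: [-0.4, 0.6, 4.3]
finger_gap: 0.011
```

The first lid is firm: 2.3 N rising to 4.3 N over 0.8 mm. Next lid, near end (565,-89).

>>> {"api": "play_rows", "payload": {
  "rows": [
    [0,0,-0.025,0,0,0,1],
    [0.02,-0.036,-0.025,0,0,0,1],
    [0.04,-0.073,-0.025,0,0,0,1],
    [0.06,-0.11,-0.025,0,0,0,1],
    [0.08,-0.15,-0.025,0,0,0,1],
    [0.099,-0.187,-0.02,0,0,0,1],
    [0.099,-0.187,-0.012,0,0,0,1],
    [0.099,-0.187,-0.012,0,0,0,1]
  ]
}}

```text
time: 3.35
tool_pos: [563.6, -86.6, 68.9]
orientation: [1.0, 0.002, -0.002, -0.001]
contact_force: [0.1, 0.2, -0.2]
finger_gap: 0.006
```

>>> {"api": "play_rows", "payload": {
  "rows": [
    [0,0,0.004,0,0,0,1],
    [0,0,0.005,0,0,0,1],
    [0,0,0.005,0,0,0,1],
    [0,0,0.005,0,0,0,1],
    [0,0,0.005,0,0,0,1]
  ]
}}

```text
time: 3.77
tool_pos: [564.5, -90.2, 66.5]
orientation: [1.0, -0.001, 0.0, 0.0]
contact_force: [0.5, -0.3, 0.4]
finger_gap: 0.003
```

>>> {"api": "play_rows", "payload": {
  "rows": [
    [0,0,0.0015,0,0,0,1],
    [0,0,0.003,0,0,0,1],
    [0,0,0.003,0,0,0,1],
    [0,0,0.003,0,0,0,1],
    [0,0,0.003,0,0,0,1]
  ]
}}

```text
time: 4.18
tool_pos: [564.9, -89.5, 63.6]
orientation: [1.0, -0.0, 0.0, 0.0]
contact_force: [-0.2, -1.8, 2.0]
finger_gap: 0.008
```

>>> {"api": "play_rows", "payload": {
  "rows": [
    [0,0,0.0005,0,0,0,1],
    [0,0,0.001,0,0,0,1],
    [0,0,0.001,0,0,0,1],
    [0,0,0.001,0,0,0,1]
  ]
}}

```text
time: 4.52
tool_pos: [564.9, -89.5, 62.8]
orientation: [1.0, -0.0, 0.0, 0.0]
contact_force: [-1.7, -1.5, 5.6]
finger_gap: 0.004
```

The second lid is firm too: 2.0 to 5.6 N over 0.8 mm. On to the third lid at (489,113).

>>> {"api": "play_rows", "payload": {
  "rows": [
    [0,0,-0.025,0,0,0,1],
    [-0.015,-0.04,-0.025,0,0,0,1],
    [-0.03,-0.08,-0.025,0,0,0,1],
    [-0.045,-0.12,-0.025,0,0,0,1],
    [-0.06,-0.16,-0.025,0,0,0,1],
    [-0.076,-0.2,-0.018,0,0,0,1],
    [-0.076,-0.202,-0.008,0,0,0,1],
    [-0.076,-0.202,-0.008,0,0,0,1]
  ]
}}

```text
time: 5.18
tool_pos: [485.4, 115.5, 67.6]
orientation: [1.0, 0.002, -0.002, -0.0]
contact_force: [-0.1, 0.2, -0.5]
finger_gap: 0.007
```

>>> {"api": "play_rows", "payload": {
  "rows": [
    [0,0,0.002,0,0,0,1],
    [0,0,0.004,0,0,0,1],
    [0,0,0.006,0,0,0,1],
    [0,0,0.006,0,0,0,1],
    [0,0,0.006,0,0,0,1]
  ]
}}

```text
time: 5.6
tool_pos: [489.1, 112.0, 64.2]
orientation: [1.0, -0.001, 0.0, 0.0]
contact_force: [-0.3, -0.6, 0.4]
finger_gap: 0.008
```

>>> {"api": "play_rows", "payload": {
  "rows": [
    [0,0,0.001,0,0,0,1],
    [0,0,0.002,0,0,0,1],
    [0,0,0.002,0,0,0,1],
    [0,0,0.002,0,0,0,1],
    [0,0,0.002,0,0,0,1]
  ]
}}

```text
time: 6.02
tool_pos: [488.6, 112.9, 62.2]
orientation: [1.0, -0.0, 0.0, -0.0]
contact_force: [0.0, -0.0, 0.7]
finger_gap: 0.007
```

>>> {"api": "play_rows", "payload": {
  "rows": [
    [0,0,0.0005,0,0,0,1],
    [0,0,0.001,0,0,0,1],
    [0,0,0.001,0,0,0,1],
    [0,0,0.001,0,0,0,1]
  ]
}}

```text
time: 6.35
tool_pos: [488.7, 113.0, 61.4]
orientation: [1.0, -0.0, 0.0, -0.0]
contact_force: [-0.8, 0.2, 2.1]
finger_gap: 0.008
```

>>> {"api": "play_rows", "payload": {
  "rows": [
    [0,0,0.0005,0,0,0,1],
    [0,0,0.0008,0,0,0,1],
    [0,0,0.0008,0,0,0,1],
    [0,0,0.0008,0,0,0,1]
  ]
}}

```text
time: 6.68
tool_pos: [488.8, 113.0, 60.6]
orientation: [1.0, -0.0, 0.0, -0.0]
contact_force: [-2.4, -0.8, 5.5]
finger_gap: 0.006
```

The third lid is firm: 0.7, then 2.1, then 5.5 N. On to the fourth, far end (466.5,304).

>>> {"api": "play_rows", "payload": {
  "rows": [
    [0,0,-0.025,0,0,0,1],
    [-0.004,-0.038,-0.025,0,0,0,1],
    [-0.008,-0.077,-0.025,0,0,0,1],
    [-0.013,-0.115,-0.025,0,0,0,1],
    [-0.018,-0.154,-0.025,0,0,0,1],
    [-0.022,-0.191,-0.018,0,0,0,1],
    [-0.022,-0.191,-0.009,0,0,0,1],
    [-0.022,-0.191,-0.009,0,0,0,1]
  ]
}}

```text
time: 7.35
tool_pos: [464.6, 304.8, 67.0]
orientation: [1.0, 0.002, -0.002, 0.001]
contact_force: [0.9, -0.3, -1.0]
finger_gap: 0.003
```

>>> {"api": "play_rows", "payload": {
  "rows": [
    [0,0,0.002,0,0,0,1],
    [0,0,0.004,0,0,0,1],
    [0,0,0.004,0,0,0,1],
    [0,0,0.004,0,0,0,1],
    [0,0,0.004,0,0,0,1]
  ]
}}

```text
time: 7.77
tool_pos: [467.2, 303.2, 65.7]
orientation: [1.0, -0.001, 0.0, -0.0]
contact_force: [-0.3, 0.2, -0.2]
finger_gap: 0.005
```

>>> {"api": "play_rows", "payload": {
  "rows": [
    [0,0,0.001,0,0,0,1],
    [0,0,0.002,0,0,0,1],
    [0,0,0.002,0,0,0,1],
    [0,0,0.002,0,0,0,1],
    [0,0,0.002,0,0,0,1]
  ]
}}

```text
time: 8.18
tool_pos: [466.6, 304.0, 63.3]
orientation: [1.0, -0.0, -0.0, 0.0]
contact_force: [-0.4, 0.5, -0.0]
finger_gap: 0.005
```

>>> {"api": "play_rows", "payload": {
  "rows": [
    [0,0,0.0005,0,0,0,1],
    [0,0,0.001,0,0,0,1],
    [0,0,0.001,0,0,0,1],
    [0,0,0.001,0,0,0,1]
  ]
}}

```text
time: 8.52
tool_pos: [466.7, 304.0, 62.4]
orientation: [1.0, -0.0, 0.0, -0.0]
contact_force: [-0.6, -0.6, 0.6]
finger_gap: 0.006
```

>>> {"api": "play_rows", "payload": {
  "rows": [
    [0,0,0.0005,0,0,0,1],
    [0,0,0.001,0,0,0,1],
    [0,0,0.001,0,0,0,1],
    [0,0,0.001,0,0,0,1]
  ]
}}

```text
time: 8.85
tool_pos: [466.6, 304.0, 61.4]
orientation: [1.0, -0.0, -0.0, -0.0]
contact_force: [-0.3, 0.4, 0.9]
finger_gap: 0.002
```

>>> {"api": "play_rows", "payload": {
  "rows": [
    [0,0,0.0005,0,0,0,1],
    [0,0,0.001,0,0,0,1],
    [0,0,0.001,0,0,0,1],
    [0,0,0.001,0,0,0,1]
  ]
}}

```text
time: 9.18
tool_pos: [466.7, 304.0, 60.4]
orientation: [1.0, -0.0, -0.0, -0.0]
contact_force: [-0.6, -0.1, 1.7]
finger_gap: 0.004
```

>>> {"api": "play_rows", "payload": {
  "rows": [
    [0,0,0.0005,0,0,0,1],
    [0,0,0.001,0,0,0,1],
    [0,0,0.001,0,0,0,1],
    [0,0,0.001,0,0,0,1]
  ]
}}

```text
time: 9.52
tool_pos: [466.7, 304.0, 59.8]
orientation: [1.0, -0.0, -0.0, -0.0]
contact_force: [-2.1, -1.4, 5.1]
finger_gap: 0.007
```

The fourth lid gave only 0.6–1.7 N from 62.4 to 60.4 mm, then a stop near 60. The cameras put its top at about 63 mm, so it probably tipped. I'll check by finding the contact height with a light touch in the middle.

>>> {"api": "play_rows", "payload": {
  "rows": [
    [0,0,-0.015,0,0,0,1],
    [-0.02,-0.0005,-0.015,0,0,0,1],
    [-0.042,-0.001,-0.012,0,0,0,1],
    [-0.042,-0.001,-0.006,0,0,0,1],
    [-0.042,-0.001,-0.005,0,0,0,1],
    [-0.042,-0.001,-0.005,0,0,0,1],
    [-0.042,-0.001,-0.005,0,0,0,1],
    [-0.042,-0.001,-0.005,0,0,0,1]
  ]
}}

```text
time: 10.18
tool_pos: [425.5, 304.9, 64.4]
orientation: [1.0, -0.0, 0.0, -0.0]
contact_force: [0.7, -0.4, 0.1]
finger_gap: 0.006
```

>>> {"api": "play_rows", "payload": {
  "rows": [
    [0,0,0.0005,0,0,0,1],
    [0,0,0.001,0,0,0,1],
    [0,0,0.001,0,0,0,1],
    [0,0,0.001,0,0,0,1]
  ]
}}

```text
time: 10.52
tool_pos: [425.1, 305.0, 63.5]
orientation: [1.0, -0.0, 0.0, -0.0]
contact_force: [-0.0, -0.1, 1.4]
finger_gap: 0.004
```

>>> {"api": "play_rows", "payload": {
  "rows": [
    [0,0,0.0005,0,0,0,1],
    [0,0,0.001,0,0,0,1],
    [0,0,0.001,0,0,0,1],
    [0,0,0.001,0,0,0,1]
  ]
}}

```text
time: 10.85
tool_pos: [425.1, 305.0, 63.4]
orientation: [1.0, -0.0, 0.0, 0.0]
contact_force: [-2.1, -2.6, 7.5]
finger_gap: 0.006
```

This confirms the lid is loose: the middle is rigid at 63.5 mm, while the end had gone down to about 60 mm. Now I press it home.

>>> {"api": "play_rows", "payload": {
  "rows": [
    [0,0,0.0005,0,0,0,1],
    [0,0,0.001,0,0,0,1],
    [0,0,0.0015,0,0,0,1],
    [0,0,0.002,0,0,0,1],
    [0,0,0.002,0,0,0,1],
    [0,0,0.002,0,0,0,1]
  ]
}}

```text
time: 11.35
tool_pos: [425.2, 305.0, 61.8]
orientation: [1.0, 0.0, 0.0, 0.0]
contact_force: [-3.0, -2.4, 10.3]
finger_gap: 0.001
```

>>> {"api": "play_rows", "payload": {
  "rows": [
    [0,0,0.0005,0,0,0,1],
    [0,0,0.001,0,0,0,1],
    [0,0,0.0015,0,0,0,1],
    [0,0,0.002,0,0,0,1],
    [0,0,0.002,0,0,0,1],
    [0,0,0.002,0,0,0,1]
  ]
}}

```text
time: 11.85
tool_pos: [425.2, 305.0, 59.8]
orientation: [1.0, 0.0, 0.0, 0.0]
contact_force: [-3.5, -2.5, 10.7]
finger_gap: 0.006
```

>>> {"api": "play_rows", "payload": {
  "rows": [
    [0,0,0.0005,0,0,0,1],
    [0,0,0.001,0,0,0,1],
    [0,0,0.0015,0,0,0,1],
    [0,0,0.002,0,0,0,1],
    [0,0,0.002,0,0,0,1],
    [0,0,0.002,0,0,0,1]
  ]
}}

```text
time: 12.35
tool_pos: [425.2, 305.0, 58.4]
orientation: [1.0, 0.0, 0.0, 0.0]
contact_force: [-5.3, -3.9, 14.7]
finger_gap: 0.006
```

>>> {"api": "play_rows", "payload": {
  "rows": [
    [0,0,0.0005,0,0,0,1],
    [0,0,0.001,0,0,0,1],
    [0,0,0.001,0,0,0,1],
    [0,0,0.001,0,0,0,1],
    [0,0,0.001,0,0,0,1]
  ]
}}

```text
time: 12.77
tool_pos: [425.3, 305.0, 58.3]
orientation: [1.0, 0.0, 0.0, 0.0]
contact_force: [-7.6, -5.2, 22.1]
finger_gap: 0.006
```

It reached the hard stop at 58.4 mm (5 mm sunk, 22 N). I'll lift and check that the end no longer tips.

>>> {"api": "play_rows", "payload": {
  "rows": [
    [0,0,-0.012,0,0,0,1],
    [0.02,0,-0.012,0,0,0,1],
    [0.042,0.001,-0.01,0,0,0,1],
    [0.042,0.001,-0.006,0,0,0,1],
    [0.042,0.001,-0.004,0,0,0,1],
    [0.042,0.001,-0.004,0,0,0,1],
    [0.042,0.001,-0.004,0,0,0,1],
    [0.042,0.001,-0.004,0,0,0,1]
  ]
}}

```text
time: 13.43
tool_pos: [465.7, 304.0, 59.1]
orientation: [1.0, 0.0, -0.001, 0.0]
contact_force: [-0.0, 0.4, 0.3]
finger_gap: 0.005
```

>>> {"api": "play_rows", "payload": {
  "rows": [
    [0,0,0.0005,0,0,0,1],
    [0,0,0.001,0,0,0,1],
    [0,0,0.0015,0,0,0,1],
    [0,0,0.0015,0,0,0,1],
    [0,0,0.0015,0,0,0,1]
  ]
}}

```text
time: 13.85
tool_pos: [466.4, 304.1, 58.2]
orientation: [1.0, -0.0, -0.0, -0.0]
contact_force: [-4.1, -0.3, 5.7]
finger_gap: 0.004
```

>>> {"api": "play_rows", "payload": {
  "rows": [
    [0,0,-0.02,0,0,0,1],
    [0,0,-0.05,0,0,0,1],
    [0,0,-0.09,0,0,0,1],
    [0,0,-0.12,0,0,0,1],
    [0,0,-0.15,0,0,0,1],
    [0,0,-0.15,0,0,0,1],
    [0,0,-0.15,0,0,0,1],
    [0,0,-0.15,0,0,0,1]
  ]
}}

```text
time: 14.52
tool_pos: [466.2, 303.7, 206.7]
orientation: [1.0, -0.0, -0.001, 0.0]
contact_force: [-0.2, -0.0, -0.0]
finger_gap: 0.008
```

Run:
```python
from h import *
s=state();print(s["tool_pos"],s["contact_force"])
cv2.imwrite("pics/scene1.png",get_image("scene")["color"][:,:,::-1])
```

```text
[466.20875466 303.69758879 206.66008373] [-0.17120154 -0.01247392 -0.03034803]
```

View pics/scene1.png

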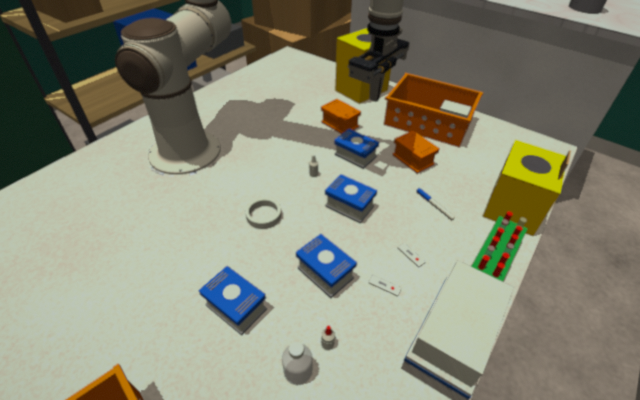

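The picture shows everything where it was: lids at (232,294), (325,259), (350,192) and (356,143), bystanders unmoved, and the gripper clear at (375,70).

```bash
python3 -c "
from rig import *
print(job_done())"
```

```text
the job is handed in; nothing more can be done
None
```

The loose lid was the one at about (425, 305) mm, furthest to the robot's left. It is now pressed fully home and the job is handed in, at about 14.6 s of the 53 s.

- **Finding it:** I pressed one end of each lid. Three were firm, with force rising over 1–2 mm and never above 5.6 N. The fourth gave only 0.6–1.7 N until the end stopped near 60 mm. A light touch in its middle was rigid at 63.5 mm, so it was rocking.
- **Pressing it home:** In the middle it gave way at about 11 N, sank 5 mm and hit a hard stop at 58.4 mm. I held it there with up to 22 N.
- **Last checks:** The same end no longer tips (5.7 N at 58.2 mm). The final picture shows nothing else moved and the gripper clear of everything, with no contact force.

No check failed. The end test on the fourth lid was ambiguous by itself, since it ended at 5.1 N on the stop, so I used the middle touch to settle it. I re-tested only that one end after seating.

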